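Fit the key clamp plate on its bed and lock it

TASK

Get the key clamp ready for cutting: pull the lock knob on the side of the clamp bed all the way out, then lower the loose clamp plate over the bed's two pins, big hole on the big pin, until it lies flush, without dropping it or ramming it. Then push the lock knob fully home so that its tongue holds the plate down, let go, and leave the other things on the bench alone.

Things in the scene. Friction and masses are not known exactly. Their poses are not given: they have to be found in the camera images.
- fixture: Clamp bed, fixed: a grey metal block 138 (x) by 90 (y) mm, flat top 36 mm above the bench, on a dark foot plate 160 by 155 mm, 8 mm thick. Origin at bench level under the centre of the flat top. A guide block (44 by 28 mm, top 60 mm above the bench) stands 59 to 87 mm from the origin on the -y side and carries the lock slide. Yaw within 0.3 rad.
- seat (a point): Centre of the bed's flat top, midway between the pins, 36 mm above the bench; axes as the fixture. The clamp plate's origin comes here when it is seated.
- big_pin (a point): Foot of the big steel pin at the level of the bed's flat top, 43 mm from seat towards the fixture's +x. The pin is upright, 12 mm in diameter, 24 mm tall; its upper 10 mm taper to 7 mm.
- small_pin (a point): Foot of the small steel pin at the level of the bed's flat top, 43 mm from seat towards the fixture's -x. The pin is upright, 8 mm in diameter, 24 mm tall; its upper 10 mm taper to 3 mm.
- lock (a joint): Lock slide, m: 0 = home (its start), 0.030 = all the way out, along the fixture's -y. A detent of about 6 N holds it at either end; it snaps over half-way. Its steel tongue, 20 mm wide, lies 48 to 54 mm above the bench; at 0 it reaches over the bed to 27 mm from the seat centre (18 mm over a seated plate's edge), at 0.030 it stands 12 mm clear of the plate.
- lock_knob (a point): Centre of the black cylindrical pull knob at the outer end of the lock slide, 26 mm in diameter, 20 mm long along its axis (the fixture's y), 51 mm above the bench, 128 mm from the fixture's origin towards -y when home (158 mm when out). It can be pinched from above across its diameter (along the fixture's x).
- clamp_plate: Loose clamp plate, 0.3 to 0.5 kg: aluminium, 125 (x) by 90 (y) by 10 mm, two through holes; in the middle of its top a steel jaw block 50 (x) by 26 (y) mm, 36 mm tall (top 46 mm above the plate's underside), is the grip. Origin at the centre of its underside. It starts flat on a black rubber mat 200 by 170 by 3 mm, its x axis within 1.1 rad of the fixture's x axis.
- big_hole (a point): Centre of the big hole (15 mm in diameter) in the plate's underside, 43 mm from the plate's origin towards its +x.
- small_hole (a point): Centre of the small hole (11 mm in diameter) in the plate's underside, 43 mm from the plate's origin towards its -x.
- padlock: Bystander: brass padlock 45 by 50 by 24 mm lying flat, origin under its case.
- fob: Bystander: black car key fob 65 by 36 by 14 mm, origin under its centre.
- jar: Bystander: amber jar with a steel cap, 60 mm in diameter, 85 mm tall, origin under its centre.
Mind the look-alikes: they are no part of the job. What is shaped like the clamp_plate but pink or yellow is not meant.

How it is judged:
By the outcome, as a careful person would: the job done as asked, in the order asked, and still so for the second after the job is handed in, with the robot touching nothing.
It also fails if it takes over 59 s, if anything falls off the work surface, if the arm or the gripper's body presses on something with over 40 N, if the wrist force passes 120 N, or if a joint passes its speed limit or range.

ROBOT

A 6-joint arm with a two-finger parallel gripper is mounted at the origin on the work surface. World frame = base frame: x ahead of the robot, y to its left, z up, the work surface at z = 0. Lengths are in mm, angles in rad, forces in N, time in s.
With the tool pointing down it reaches from about 400 to 825 mm from the base axis. Payload 7 kg.
Tool frame: the origin (TCP) lies midway between the tips of the shut fingers; the grasp point (between the pads) lies 19 mm behind it; z points along the fingers, y is the line along which they close (so a half turn about z gives the same grasp; the last joint's range is limited). The gripper opens to 85 mm and grips with 20 to 120 N. Pads are 22 mm wide; open, the fingers measure 114 mm over their backs; the gripper's body (76 mm by 85 mm) begins 54 mm behind the grasp point. The pads swing forward as they close: fully open they stand 13 mm farther back than shut.
Start: joints at [1.507, 0.359, 0.012, 0, -1.224, -0.288], TCP at [232.604, 633.633, 193.802] pointing down, gripper open.
Joint ranges: [-3.07, 3.07], [-1.43, 2.12], [-1.02, 1.25], [-3.03, 1.67], [-3.05, -0], [-3.03, 3.03]. Speed limits (rad/s): [2.39, 2.39, 3.01, 3.14, 3.14, 3.14].

INTERFACE

Orientations are given as a unit quaternion [x, y, z, w].
In Python, from cell import bot, imaging gives the robot as it stands. The module is installed in compiled form; this text tells all that it offers.
- The arm moves only by the tool jog_arm, never from a script. Its argument "increments" is a list of rows, each a list of 5 numbers: the shift along the tool's x, y, z as a fraction of full scale, then the turn about the tool's z as a fraction of full scale, then the opening, from -1 (shut) to 1 (fully open). A call has 1 to 10 rows; each row is the pose to reach, as a shift and turn from the pose commanded when the call began, along the tool's axes at that moment; what a row does not reach only later rows make up. Full scale, the value 1, is 0.5 m for a shift and 90 degrees for a turn. A row lasts 1/10 s, in which the tool goes at most 50 mm and 8.59 degrees, less where a joint would pass 70% of its speed; a pose out of reach is approached as far as the arm can. A call with a number of a shift or a turn outside -1 to 1 is refused whole. A call with a gripper value outside its range is refused whole. The fingers move at their own pace and stop on an object; "grip_force" is the grip in N (left out, the last holds). Time passes only in rows, so rows that repeat a pose let the fingers close. It gives the time, the measured TCP pose, the force, the opening and the grip force at its end, in the units of the state.
- bot.state(): the state, without advancing time (a new reading comes with each control period).
- imaging.grab_frame(name): name is "scene" or "side" or "wrist"; returns the picture (420x560x3 uint8, red, green, blue); there is no depth.
- imaging.get_calibration(name): a dict with "camera_matrix" (3x3 intrinsics, pixels), "camera_from_world" (4x4, takes a point from world to camera coordinates); the wrist camera has in their place "T_tool_cam" (4x4, takes a point from camera to tool coordinates, whose origin is the TCP and whose axes are the flange's). Camera axes: x right, y down, z forward; pixel columns grow to the right and rows downward; lengths in mm; the calibration is good to about 2 mm. The wrist camera is an equidistant fisheye: a pixel r from the principal point sees the ray r / f radians off the axis. A picture is of the moment at which its call begins: read the wrist's pose just before it. get_calibration takes no time and is no camera call.
- bot.sign_off(): hands the job in; it is judged then, once.
The state is a dict: "t": time; "joints": joint angles; "joint_vel": joint speeds; "effort": joint torques, N m; "eef_pos": TCP position; "tool_rot": TCP orientation; "ft_force": force on the tool from outside, world axes, zero at the start; "ft_torque": the same for the moment, N m; "finger_gap": opening from 0.0 (shut) to 1.0 (fully open); "finger_force": force on a finger pad.
Only numpy, scipy, OpenCV 4.12 (cv2) and the standard library are available. Lean on these libraries where they do the work, as an engineer would, in place of code of your own. Each camera call takes 0.05 s, during which the arm holds its last target. There are 200 camera calls.

## Working session

There is one attempt and no reset: what is moved stays moved. The work goes in short steps, Python scripts to look and compute and a tool call to move; the robot and the scene stay as the last step left them, time stands still between calls to the robot, and variables do not carry over. Pictures are saved under pics/ and viewed, at most 10 in all, crops included, and the job is handed in when it is done.

Besides the shell and the picture viewer there is one more tool, called after "Request:" as a command line: name --pt "numbers of a row" for each row, then --argument value for the rest. jog_arm: Moves the arm, as the interface text tells. Shift numbers are shares of 0.5 m and turn numbers shares of 90 degrees, none past 1 either way. Its arguments: {"type":"object","properties":{"increments":{"type":"array","items":{"type":"array","items":{"type":"number"}}},"grip_force":{"type":"number"}},"required":["increments"]}

```bash
mkdir -p pics; python3 - <<'E'
from cell import bot, imaging
import cv2, numpy as np
ims=[]
for n in ["scene","side","wrist"]:
    s=bot.state(); im=imaging.grab_frame(n)[:,:,::-1]; cv2.imwrite(f"pics/{n}0.png",im); ims.append(im)
    c=imaging.get_calibration(n); print(n,{k:np.round(v,3).tolist() for k,v in c.items()})
print(s)
E
```

```text
scene {'camera_matrix': [[395.549, 0.0, 283.107], [0.0, 395.549, 209.293], [0.0, 0.0, 1.0]], 'camera_from_world': [[-0.126, 0.992, 0.021, -5.387], [0.622, 0.095, -0.777, -305.071], [-0.773, -0.085, -0.629, 1572.501], [0.0, 0.0, 0.0, 1.0]]}
side {'camera_matrix': [[412.477, 0.0, 280.321], [0.0, 412.477, 207.942], [0.0, 0.0, 1.0]], 'camera_from_world': [[0.963, -0.27, 0.015, -492.126], [-0.14, -0.543, -0.828, 173.731], [0.232, 0.795, -0.561, 1081.446], [0.0, 0.0, 0.0, 1.0]]}
wrist {'camera_matrix': [[325.192, 0.0, 274.365], [0.0, 325.192, 211.818], [0.0, 0.0, 1.0]], 'T_tool_cam': [[-0.0, -0.957, -0.291, 75.168], [1.0, 0.0, -0.0, 0.026], [0.0, -0.291, 0.957, -180.964], [0.0, 0.0, 0.0, 1.0]]}
{'t': 0.1, 'joints': array([ 1.50706858e+00,  3.59343890e-01,  1.11731387e-02, -2.95751750e-04,
       -1.22410633e+00, -2.88131550e-01]), 'joint_vel': array([ 0.00076489, -0.00132889,  0.00200621,  0.00141368,  0.00016879,
        0.00014145]), 'effort': array([-2.75790480e-03, -5.84762871e+01,  2.94110066e+01,  6.95463136e+00,
       -3.18216116e-03,  3.84425931e-06]), 'eef_pos': array([232.48237093, 633.19411501, 192.95106806]), 'tool_rot': array([ 9.84555162e-01, -1.75073032e-01, -5.52683201e-05,  7.51291777e-04]), 'ft_force': array([-0.35341053, -0.59580135,  0.21617025]), 'ft_torque': array([ 0.03341018,  0.00835223, -0.00967345]), 'finger_force': 0.0, 'finger_gap': 0.9982857679987871}
```

View pics/scene0.png

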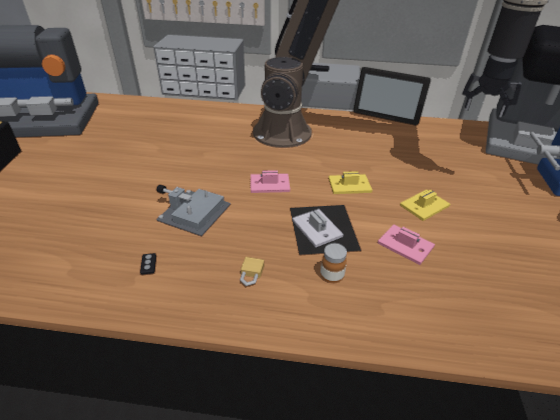

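View pics/side0.png

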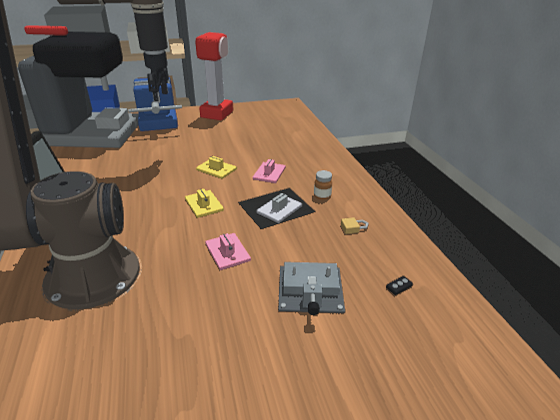

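View pics/wrist0.png

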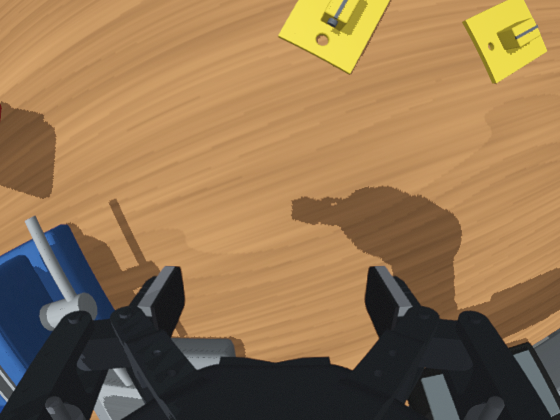

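Scene view: the clamp bed is near (195,208) with its black knob at (162,189). The white plate is on the mat at (317,227). Side view: bed at (311,283), knob (313,308), plate (280,206). The wrist view shows only yellow look-alikes and bench. I'll do a coarse triangulation, then go in close.

```bash
cat > h.py <<'E'
from cell import bot, imaging
import cv2, numpy as np
from scipy.spatial.transform import Rotation as R
def ray(n,uv,st=None):
    """origins/directions (world) of pixels uv"""
    c=imaging.get_calibration(n); K=np.array(c["camera_matrix"]); uv=np.atleast_2d(np.array(uv,float))
    p=(uv-K[:2,2])/K[0,0]
    if n!="wrist":
        T=np.linalg.inv(np.array(c["camera_from_world"])); d=np.c_[p,np.ones(len(p))]
    else:
        r=np.linalg.norm(p,axis=1,keepdims=True)+1e-12
        d=np.c_[p/r*np.sin(r),np.cos(r)]
        W=np.eye(4); W[:3,:3]=R.from_quat(st["tool_rot"]).as_matrix(); W[:3,3]=st["eef_pos"]
        T=W@np.array(c["T_tool_cam"])
    d=d@T[:3,:3].T
    return np.tile(T[:3,3],(len(d),1)), d/np.linalg.norm(d,axis=1,keepdims=True)
def plane(n,uv,z,st=None):
    o,d=ray(n,uv,st); return o+d*((z-o[:,2])/d[:,2])[:,None]
def tri(rays):
    """least squares point nearest to rays [(o,d),..]; gap rms"""
    A=np.zeros((3,3));b=np.zeros(3)
    for o,d in rays:
        M=np.eye(3)-np.outer(d,d);A+=M;b+=M@o
    x=np.linalg.solve(A,b)
    return x,[float(np.linalg.norm(np.cross(d,x-o))) for o,d in rays]
def shot(name):
    st=bot.state(); im=imaging.grab_frame("wrist")[:,:,::-1].copy()
    cv2.imwrite(f"pics/{name}.png",im); np.save(f"pics/{name}.npy",{"st":st},allow_pickle=True); return st,im
def load(name): return np.load(f"pics/{name}.npy",allow_pickle=True).item()["st"],cv2.imread(f"pics/{name}.png")
def delta(st,p,yaw=None):
    """jog fractions to bring TCP to p, tool x axis to world yaw"""
    M=R.from_quat(st["tool_rot"]).as_matrix(); v=M.T@(np.array(p)-st["eef_pos"])/500
    y=np.arctan2(M[1,0],M[0,0]); t=None if yaw is None else -((yaw-y+np.pi)%(2*np.pi)-np.pi)/(np.pi/2)
    return np.round(v,4),t
E
python3 - <<'E'
from h import *
def t(a,b):
    r=[ray("scene",a),ray("side",b)]
    x,e=tri([(o[0],d[0]) for o,d in r]); return np.round(x),np.round(e,1)
print("knob",t((162,189),(313,308)))
print("bed",t((197,204),(311,272)))
print("plate",t((317,228),(280,207)), plane("scene",(317,228),13), plane("side",(280,207),13))
for n,u in(("padlock",(250,268)),("fob",(149,263)),("jar",(334,277)),("pink",(270,182)),("yel",(350,182))): print(n,plane("scene",u,5).round())
st=bot.state(); k=t((162,189),(313,308))[0]
print(delta(st,[k[0],k[1]+60,250]))
print(R.from_quat(st["tool_rot"]).as_matrix().round(3))
E
```

```text
knob (array([ 502., -298.,   49.]), array([2.2, 2.2]))
bed (array([ 542., -178.,   39.]), array([0.3, 0.3]))
plate (array([558., 173.,   7.]), array([0.5, 0.5])) [[564.86431179 172.83391777  13.        ]] [[555.63661349 162.8102352   13.        ]]
padlock [[733.  14.   5.]]
fob [[ 754. -244.    5.]]
jar [[733. 226.   5.]]
pink [[352.   7.   5.]]
yel [[311. 267.   5.]]
(array([ 1.1066,  1.4501, -0.1119]), None)
[[ 0.939 -0.345 -0.   ]
 [-0.345 -0.939 -0.001]
 [ 0.     0.001 -1.   ]]
```

Request:
jog_arm --pt "0.84 0.64 -0.05 0 1" --pt "0.84 0.64 -0.05 0 1" --pt "0.84 0.64 -0.05 0 1" --pt "0.84 0.64 -0.05 0 1" --pt "0.84 0.64 -0.05 0 1" --pt "0.84 0.64 -0.05 0 1" --pt "0.84 0.64 -0.05 0 1" --pt "0.84 0.64 -0.05 0 1" --pt "0.84 0.64 -0.05 0 1" --pt "0.84 0.64 -0.05 0 1"

```text
t: 1.15
eef_pos: [501.8, 210.7, 217.7]
tool_rot: [0.985, -0.175, 0.0, -0.0]
ft_force: [0.4, 1.0, -0.4]
finger_gap: 1.001
finger_force: 0.0
```

Request:
jog_arm --pt "0.04 0.04 0 0 1" --pt "0.04 0.04 0 0 1" --pt "0.04 0.04 0 0 1"

```text
t: 1.45
eef_pos: [513.2, 186.2, 217.2]
tool_rot: [0.984, -0.176, -0.0, 0.0]
ft_force: [0.0, 0.1, -0.4]
finger_gap: 0.995
finger_force: 0.0
```

```bash
python3 -c "
from h import *
shot('p1')"
```

```text
(no output)
```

View pics/p1.png

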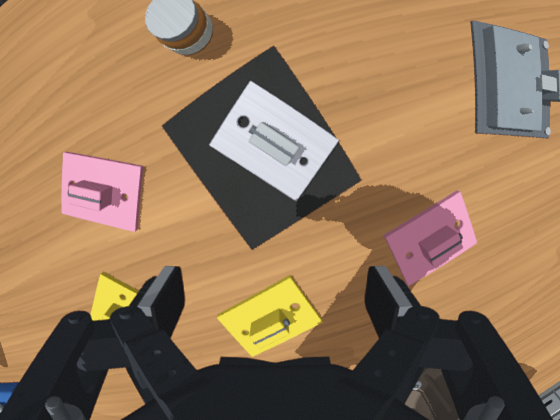

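Request:
jog_arm --pt "0.2 0.08 0 0 1" --pt "0.2 0.08 0 0 1" --pt "0.2 0.08 0 0 1" --pt "0.2 0.08 0 0 1"

```text
t: 1.9
eef_pos: [593.6, 114.9, 216.5]
tool_rot: [0.984, -0.175, -0.001, 0.0]
ft_force: [0.0, 0.7, 0.7]
finger_gap: 0.999
finger_force: 0.0
```

```bash
python3 -c "
from h import *
shot('p2')
st=bot.state(); print(st['t'],st['eef_pos'],delta(st,[490,-130,220],-0.31))"
```

```text
1.95 [592.93201566 115.51584226 216.80761976] (array([-0.024 ,  0.5319, -0.006 ]), np.float64(-0.02668915765805703))
```

Wrist view p1: white plate with the big hole at (243,121), the small hole at (304,160) and the jaw block around (275,143). The clamp bed is at the right, (510,80).

Request:
jog_arm --pt "-0.04 0.5 0 0 1" --pt "-0.04 0.5 0 0 1" --pt "-0.04 0.5 0 0 1" --pt "-0.04 0.5 0 0 1" --pt "-0.04 0.5 0 0 1" --pt "-0.04 0.5 0 0 1" --pt "-0.04 0.5 0 0 1" --pt "-0.04 0.5 0 0 1"

```text
t: 2.75
eef_pos: [488.6, -111.5, 217.8]
tool_rot: [0.985, -0.174, 0.0, -0.0]
ft_force: [0.5, -0.0, 0.2]
finger_gap: 1.002
finger_force: 0.0
```

```bash
python3 -c "
from h import *
shot('f1')"
```

Request:
jog_arm --pt "0 0.2 0 0 1" --pt "0 0.2 0 0 1" --pt "0 0.2 0 0 1" --pt "0 0.2 0 0 1"

```text
t: 3.2
eef_pos: [454.1, -206.6, 217.2]
tool_rot: [0.985, -0.175, -0.0, -0.0]
ft_force: [-0.1, 0.6, -0.5]
finger_gap: 1.004
finger_force: 0.0
```

```bash
python3 -c "
from h import *
s2,b=shot('f2');s1,a=load('f1');print(s1['t'],s1['eef_pos'],s2['eef_pos'],s2['joints'])
_,p=load('p2')
cv2.imwrite('pics/m1.png',np.vstack([np.hstack([a[:300],b[:300]]),np.hstack([p[:300],p[:300]*0])])[:, :].astype(np.uint8)[:600,:1120][:, :])
cv2.imwrite('pics/m1.png',cv2.resize(np.hstack([a[:300],b[:300]]),(800,214)))
cv2.imwrite('pics/m2.png',np.vstack([cv2.resize(a[:280],(560,280)),cv2.resize(b[:280],(560,280))]))"
```

```text
2.75 [ 488.59562587 -111.52677954  217.75646764] [ 454.09101549 -206.59394516  217.21470675] [-3.24621519e-02  4.99489494e-02 -3.29241716e-01 -1.39072044e-04
 -1.19194109e+00  1.25074992e+00]
```

View pics/m2.png

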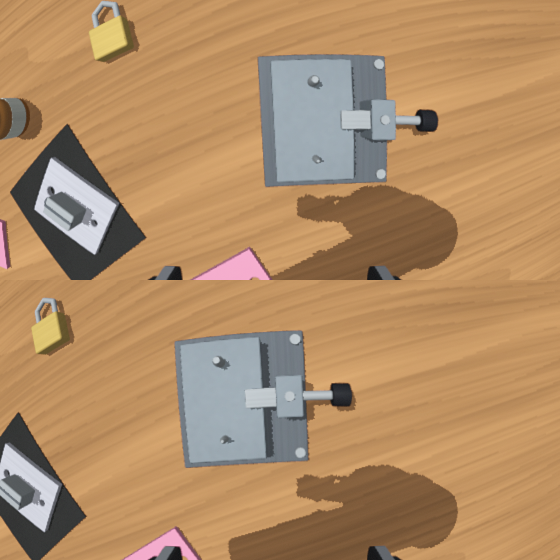

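f1 (top): big pin (315,80), small pin (318,159), tongue (357,119), knob (428,120). f2 (bottom): pins (218,81) and (226,159), knob (342,114). Next, zoomed crops for accurate points.

```bash
python3 - <<'E'
from h import *
def crop(n,x,y,w=133,h=100):
    _,a=load(n); c=cv2.resize(a[y:y+h,x:x+w],(400,300),interpolation=cv2.INTER_CUBIC); print(n,x,y); return c
_,p2=load('p2')
# plate in p2: white blob near middle
hsv=cv2.cvtColor(p2,cv2.COLOR_BGR2HSV); m=((hsv[...,1]<40)&(hsv[...,2]>190)).astype(np.uint8)
n,l,s,c=cv2.connectedComponentsWithStats(m); o=np.argsort(-s[1:,4])[:4]+1; print(s[o],c[o].round())
x,y=c[o[0]].astype(int)
cv2.imwrite('pics/z1.png',np.vstack([np.hstack([crop('f1',256,60),crop('f2',160,60)]),np.hstack([crop('p1',208,92),crop('p2',max(x-66,0),max(y-50,0))])]))
_,f=load('f1')
for u,v in((300,120),(266,100),(357,119),(384,119),(428,120),(340,80),(315,72)): print((u,v),f[v,u])
E
```

```text
[[ 184  166  119  108 5370]
 [ 111   88   45   51 1792]
 [ 223  213   39   28  323]
 [ 520  145   16   15  215]] [[242. 219.]
 [133. 113.]
 [242. 227.]
 [527. 152.]]
f1 256 60
f2 160 60
p1 208 92
p2 175 169
(300, 120) [182 174 161]
(266, 100) [135 126 118]
(357, 119) [202 197 191]
(384, 119) [199 195 187]
(428, 120) [51 47 44]
(340, 80) [178 168 156]
(315, 72) [178 169 157]
```

View pics/z1.png

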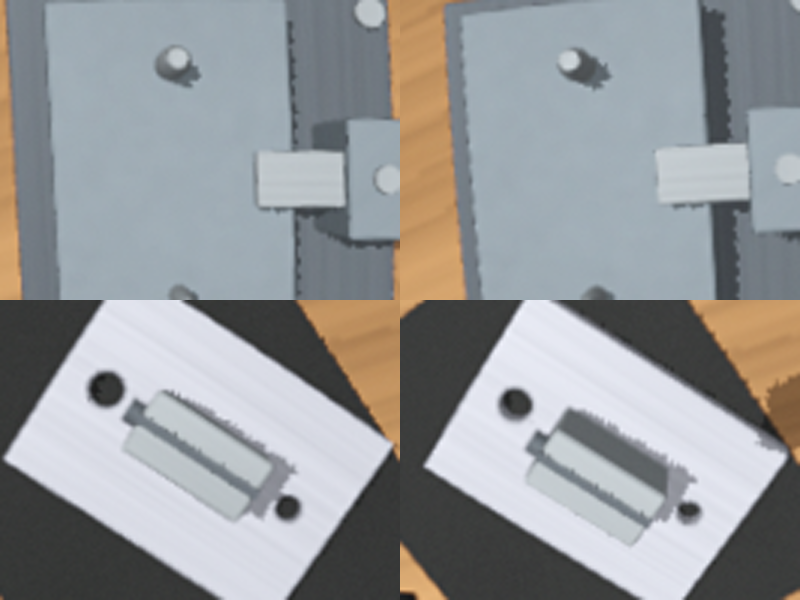

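Crops show the pin tip at f1 (315.2,79.3) and f2 (216.5,80), the plate holes at p1 (243.2,121.3)/(303.7,161.3) and p2 (213.6,203.3)/(271.1,239.3), and the jaw's long side along the line between the holes. Next I'll fit contours.

```bash
cat >> h.py <<'E'
def blob(m,near):
    n,l,s,c=cv2.connectedComponentsWithStats(cv2.morphologyEx(m.astype(np.uint8),cv2.MORPH_OPEN,np.ones((3,3))))
    k=l[near[1],near[0]]; return (l==k).astype(np.uint8),s[k],c[k]
def cont(m): return max(cv2.findContours(m,cv2.RETR_EXTERNAL,cv2.CHAIN_APPROX_NONE)[0],key=cv2.contourArea)[:,0,:]
def rect(P):
    (c,s,a)=cv2.minAreaRect(P[:,:2].astype(np.float32)); return np.round(c,1),np.round(s,1),round(a,2)
E
python3 - <<'E'
from h import *
S={n:load(n) for n in('f1','f2','p1','p2')}
ww=lambda n,uv,z: plane("wrist",uv,z,S[n][0])
def t2(a,ua,b,ub):
    r=[ray("wrist",ua,S[a][0]),ray("wrist",ub,S[b][0])]; return tri([(o[0],d[0]) for o,d in r])
print("bigtip",t2('f1',(315.2,79.3),'f2',(216.5,80)))
bh=t2('p1',(243.2,121.3),'p2',(213.6,203.3)); sh=t2('p1',(303.7,161.3),'p2',(271.1,239.3)); print("holes",bh,sh)
for n,near in(('p1',(250,170)),('p2',(220,240))):
    f=S[n][1].astype(int); m=(f.min(2)>140)&(f.max(2)-f.min(2)<40)
    b,s,c=blob(m,near); hull=cv2.convexHull(cont(b))[:,0,:]; print(n,s,rect(ww(n,hull+0.0,13)))
    q=cv2.approxPolyDP(hull,8,True)[:,0]; print(q.tolist())
kn=[]
for n,near,bed in(('f1',(428,120),(290,120)),('f2',(342,114),(200,120))):
    f=S[n][1].astype(int); b,s,c=blob(f.max(2)<75,near); print(n,"knob",s,c); kn.append(c)
    m=(abs(f-[180,171,159]).max(2)<12); b,s,c=blob(m,bed); h=cv2.convexHull(cont(b))[:,0]; print(s,rect(ww(n,h+0.,36)), cv2.approxPolyDP(h,6,True)[:,0].tolist())
print("knob",t2('f1',kn[0],'f2',kn[1]))
E
```

```text
bigtip (array([ 581.7151721 , -190.0008884 ,   59.53231147]), [0.045286613376064135, 0.04528661337625801])
holes (array([590.56639407, 196.56978998,  11.94733516]), [0.14951769517619642, 0.14951769517623803]) (array([520.66022927, 145.99438751,  11.13510899]), [0.060808444063032985, 0.06080844406301909])
p1 [ 210   82  128  118 7459] (array([555.9, 171.7]), array([126.2,  91.2]), 36.16)
[[249, 82], [337, 139], [295, 199], [210, 145]]
p2 [ 184  166  119  108 6154] (array([555.8, 171.7]), array([126.4,  91.7]), 36.07)
[[218, 166], [302, 219], [265, 273], [184, 224]]
f1 knob [416 110  22  22 380] [426.83157895 120.4       ]
[ 272   60   81  121 8788] (array([ 541.3, -176.4]), array([ 87.6, 135.4]), 72.52) [[349, 60], [352, 177], [277, 180], [272, 61]]
f2 knob [331 104  21  22 419] [341.02386635 114.56324582]
[ 181   58   84  124 8544] (array([ 541.3, -176.5]), array([ 87.7, 135.5]), 72.84) [[257, 58], [264, 176], [190, 181], [181, 66]]
knob (array([ 502.98981168, -299.70660331,   53.38626453]), [0.06866924735135645, 0.06866924735123212])
```

The two views agree well. Seat is about (541.2,-176.6) with yaw -0.302, and the knob is about (503,-299.4). Plate is about (555.9,171.7) with yaw 0.63. Going to the knob, tool x along the fixture's -y.

Request:
jog_arm --pt "0.156 0.14 0.2 0.968 0.6" --pt "0.156 0.14 0.2 0.968 0.6" --pt "0.156 0.14 0.2 0.968 0.6" --pt "0.156 0.14 0.2 0.968 0.6" --pt "0.156 0.14 0.2 0.968 0.6" --pt "0.156 0.14 0.2 0.968 0.6" --pt "0.156 0.14 0.2 0.968 0.6" --pt "0.156 0.14 0.2 0.968 0.6" --pt "0.156 0.14 0.2 0.968 0.6" --pt "0.156 0.14 0.2 0.968 0.6"

```text
t: 4.25
eef_pos: [504.3, -297.4, 117.2]
tool_rot: [-0.6, 0.8, 0.0, -0.0]
ft_force: [-0.9, -0.2, 0.5]
finger_gap: 0.798
finger_force: 0.0
```

Request:
jog_arm --pt "0 0 0 0.02 0.6" --pt "0 0 0 0.02 0.6"

```text
t: 4.45
eef_pos: [504.2, -297.6, 117.2]
tool_rot: [-0.589, 0.808, 0.0, -0.0]
ft_force: [0.3, 0.6, -0.3]
finger_gap: 0.799
finger_force: 0.0
```

```bash
python3 - <<'E'
from h import *
st=bot.state(); print(st['t'],st['eef_pos'],st['finger_gap'],delta(st,[503,-299.4,31],-1.873),st['joints'])
s,a=shot('k1'); f=a.astype(int)
cv2.imwrite('pics/k1v.png',a)
E
```

```text
4.45 [ 504.18439578 -297.58088345  117.23475767] 0.7993001042638691 (array([0.0042, 0.0011, 0.1725]), np.float64(-0.004973944968916354)) [-1.99482024e-01  2.73957197e-01 -2.95383717e-01 -8.77103786e-05
 -1.00161263e+00 -1.10487422e-01]
```

View pics/k1v.png

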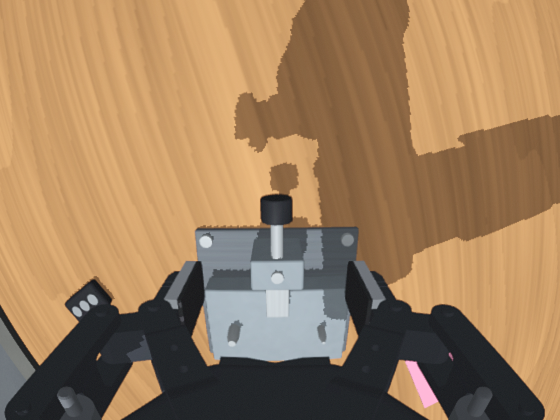

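The knob is centred between the fingers at (276,210) and aligned. Descend and pinch.

Request:
jog_arm --pt "0.004 0.001 0.08 0 0.6" --pt "0.004 0.001 0.14 0 0.6" --pt "0.004 0.001 0.17 0 0.6" --pt "0.004 0.001 0.172 0 0.6" --pt "0.004 0.001 0.172 0 -1" --pt "0.004 0.001 0.172 0 -1" --pt "0.004 0.001 0.172 0 -1" --pt "0.004 0.001 0.172 0 -1" --pt "0.004 0.001 0.172 0 -1" --pt "0.004 0.001 0.172 0 -1" --grip_force 60

```text
t: 5.5
eef_pos: [502.0, -301.2, 31.8]
tool_rot: [-0.588, 0.809, -0.0, 0.0]
ft_force: [0.1, 0.0, 0.5]
finger_gap: 0.001
finger_force: 0.0
```

```bash
python3 - <<'E'
from h import *
s,a=shot('k2')
b=imaging.grab_frame("side")[:,:,::-1]
cv2.imwrite('pics/k2v.png',np.hstack([a[120:420,150:450],cv2.resize(b[230:330,260:360],(300,300),interpolation=cv2.INTER_CUBIC)]))
E
```

```text
(no output)
```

View pics/k2v.png

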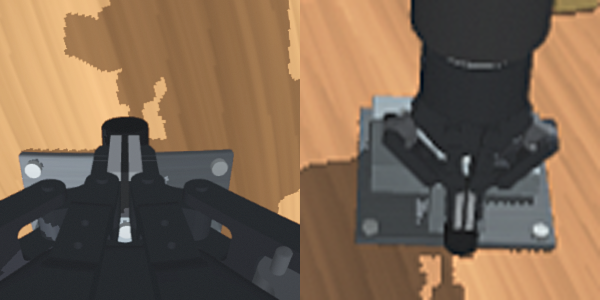

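```bash
python3 - <<'E'
from h import *
st=bot.state(); print(st['t'],st['eef_pos'],st['finger_gap'],st['finger_force'],st['ft_force'])
for n in('f1','f2','k1','k2'): s=load(n)[0]; print(n,s['t'],s['finger_gap'],s['finger_force'])
_,a=load('k2')
cv2.imwrite('pics/k3v.png',cv2.resize(a[220:360,200:350],(750,600)[:2],interpolation=cv2.INTER_CUBIC))
E
```

```text
5.6 [ 501.8549797  -301.15345395   31.58596358] -0.001983207598097195 0.0 [-0.37520607 -0.10456861  0.7982713 ]
f1 2.75 1.0018897766628294 0.0
f2 3.2 1.0035285950953932 0.0
k1 4.45 0.7993001042638691 0.0
k2 5.5 0.0013840400861530342 0.0
```

View pics/k3v.png

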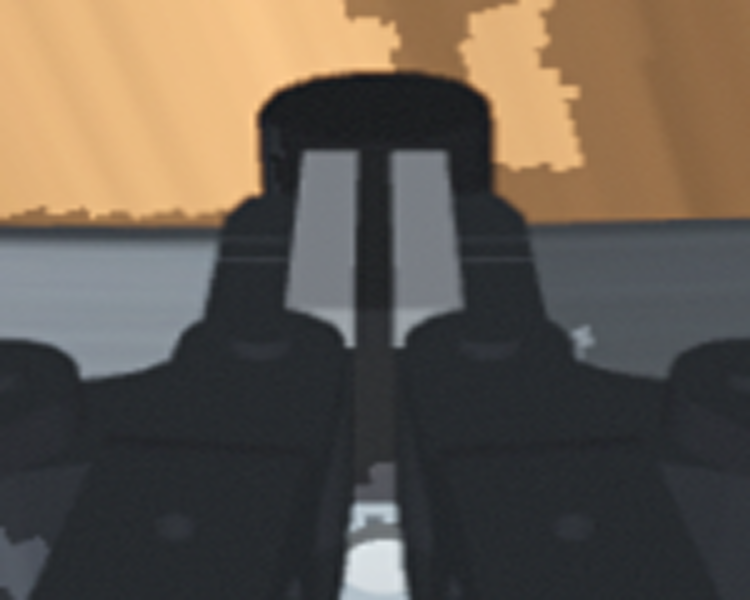

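The fingers look shut above the knob: the pad tips occlude it and are not around it. I'll check where the tips really are, using the side camera.

```bash
python3 - <<'E'
from h import *
st,_=load('k2'); M=R.from_quat(st['tool_rot']).as_matrix()
def proj(n,p):
    c=imaging.get_calibration(n); q=np.array(c["camera_from_world"])@np.r_[p,1]; u=np.array(c["camera_matrix"])@q[:3]; return (u[:2]/u[2]).round(1)
for z in(0,-10,-20,-30,-41,-50):
    p=st['eef_pos']+M@np.array([11,0,z]); print(z,p.round(),proj("side",p),((proj("side",p)-[260,230])*3+[300,0]).round())
o,d=ray("wrist",[[275,255]],st); lo=(M.T@(o[0]-st['eef_pos'])),M.T@d[0]
s=(11-lo[0][0])/lo[1][0]; print("pad tip in tool",lo[0]+s*lo[1])
E
```

```text
0 [ 499. -312.   32.] [312.5 317.3] [458. 262.]
-10 [ 499. -312.   42.] [312.7 314.3] [458. 253.]
-20 [ 499. -312.   52.] [313.  311.2] [459. 244.]
-30 [ 499. -312.   62.] [313.2 308.1] [460. 234.]
-41 [ 499. -312.   73.] [313.5 304.7] [460. 224.]
-50 [ 499. -312.   82.] [313.8 301.8] [461. 215.]
pad tip in tool [ 11.          -0.78033387 -42.5087542 ]
```

Both cameras put the shut finger tips about 41 mm behind the reported TCP, so the tool calibration is off and the fingers closed above the knob without touching it. From here I correct for it: grasp point at tool z ≈ -60. Open and go 41 mm lower.

Request:
jog_arm --pt "-0.002 0 0 0 0.6" --pt "-0.002 0 0 0 0.6" --pt "-0.002 0 0 0 0.6" --pt "-0.002 0 0 0 0.6" --pt "-0.002 0 0.03 0 0.6" --pt "-0.002 0 0.06 0 0.6" --pt "-0.002 0 0.082 0 0.6" --pt "-0.002 0 0.082 0 0.6"

```text
t: 6.4
eef_pos: [500.9, -299.8, -11.1]
tool_rot: [-0.588, 0.809, 0.001, -0.001]
ft_force: [-0.3, -0.4, -0.6]
finger_gap: 0.798
finger_force: 0.0
```

Request:
jog_arm --pt "0 0 0 0 -1" --pt "0 0 0 0 -1" --pt "0 0 0 0 -1" --pt "0 0 0 0 -1" --pt "0 0 0 0 -1" --grip_force 60

```text
t: 6.9
eef_pos: [502.0, -300.2, -8.6]
tool_rot: [-0.589, 0.808, -0.0, 0.0]
ft_force: [-2.7, 0.5, 5.0]
finger_gap: 0.284
finger_force: 58.5
```

Knob gripped, opening about 24 mm. Pull it out along tool +x.

Request:
jog_arm --pt "0.01 0 0 0 -1" --pt "0.02 0 0 0 -1" --pt "0.03 0 0 0 -1" --pt "0.04 0 0 0 -1" --pt "0.05 0 0 0 -1" --pt "0.058 0 0 0 -1" --pt "0.062 0 0 0 -1" --pt "0.062 0 0 0 -1" --pt "0.062 0 0 0 -1"

```text
t: 7.8
eef_pos: [493.2, -328.9, -8.7]
tool_rot: [-0.589, 0.808, -0.0, 0.001]
ft_force: [-0.9, 8.3, 7.2]
finger_gap: 0.281
finger_force: 58.8
```

Request:
jog_arm --pt "0.06 0 0 0 0.6" --pt "0.06 0 0 0 0.6" --pt "0.06 0 0 0 0.6" --pt "0.06 0 0 0 0.6" --pt "0.06 0 -0.1 0 0.6" --pt "0.06 0 -0.2 0 0.6" --pt "0.06 0 -0.3 0 0.6" --pt "0.06 0 -0.36 0 0.6" --pt "0.06 0 -0.36 0 0.6"

```text
t: 8.7
eef_pos: [486.3, -359.1, 176.3]
tool_rot: [-0.589, 0.808, -0.004, 0.002]
ft_force: [-0.2, 0.8, -0.0]
finger_gap: 0.801
finger_force: 0.0
```

```bash
python3 - <<'E'
from h import *
st,a=shot('k4'); f=a.astype(int); print(st['eef_pos'],st['joints'])
# knob: dark blob near expected pixel
m=(f.max(2)<75).astype(np.uint8); n,l,s,c=cv2.connectedComponentsWithStats(m)
for i in range(1,n):
    if 150<s[i,4]<3000: print(s[i],c[i].round(1),plane("wrist",[c[i]],53,st)[0].round(1))
fx=np.array([np.cos(-.302),np.sin(-.302)]);fy=np.array([-fx[1],fx[0]])
print("expected out", np.array([541.2,-176.6])-158*fy)
print(delta(st,[555.9,171.7,200],0.63))
E
```

```text
[ 486.28315852 -359.13112819  176.31820718] [-3.12306750e-01  2.49429099e-01 -1.84556134e-01  1.47263277e-03
 -1.12742024e+00  4.26703438e-04]
[266 213  25  25 550] [278.6 225.3] [ 494.3 -327.9   53. ]
[536 265  24  64 242] [546.4 294.3] [150.4 -99.6  53. ]
[545 299  15  44 239] [555.4 327.3] [112.3 -11.5  53. ]
expected out [ 494.2060146  -327.44947907]
(array([-1.0532,  0.1921, -0.0506]), np.float64(-1.5992252598509735))
```

The knob is now at (494.3,-327.9), fully out as expected (the measured offset matches 158 mm). Now to the plate, using the half-turned grasp (yaw -2.51).

Request:
jog_arm --pt "-0.98 0.19 0 0.405 0.6" --pt "-0.98 0.19 0 0.405 0.6" --pt "-0.98 0.19 0 0.405 0.6" --pt "-0.98 0.19 0 0.405 0.6" --pt "-0.98 0.19 0 0.405 0.6" --pt "-0.98 0.19 0 0.405 0.6" --pt "-0.98 0.19 0 0.405 0.6" --pt "-0.98 0.19 0 0.405 0.6" --pt "-0.98 0.19 0 0.405 0.6" --pt "-0.98 0.19 0 0.405 0.6"

```text
t: 9.75
eef_pos: [540.3, 121.1, 169.2]
tool_rot: [-0.306, 0.952, -0.0, -0.001]
ft_force: [1.0, 0.1, 0.0]
finger_gap: 0.799
finger_force: 0.0
```

Request:
jog_arm --pt "0 0 0 0 0.6" --pt "0 0 0 0 0.6"

```text
t: 9.95
eef_pos: [540.4, 120.2, 168.8]
tool_rot: [-0.307, 0.952, -0.0, -0.001]
ft_force: [-0.4, 0.0, -0.5]
finger_gap: 0.797
finger_force: 0.0
```

```bash
python3 - <<'E'
from h import *
st=bot.state(); print(st['eef_pos'],st['tool_rot'],delta(st,[555.9,171.7,60],0.63-np.pi))
E
```

```text
[540.37704046 120.21590569 168.7674077 ] [-3.07450332e-01  9.51563061e-01 -1.83311265e-04 -1.41440137e-03] (array([-0.086 ,  0.0652,  0.2173]), np.float64(-0.0031664028310104705))
```

Request:
jog_arm --pt "-0.086 0.065 0.1 -0.003 0.6" --pt "-0.086 0.065 0.18 -0.003 0.6" --pt "-0.086 0.065 0.21 -0.003 0.6" --pt "-0.086 0.065 0.21 -0.003 0.6" --pt "-0.086 0.065 0.21 -0.003 0.6"

```text
t: 10.45
eef_pos: [557.4, 169.3, 65.5]
tool_rot: [-0.308, 0.951, -0.0, -0.001]
ft_force: [0.6, -0.3, 1.3]
finger_gap: 0.8
finger_force: 0.0
```

```bash
python3 - <<'E'
from h import *
st,a=shot('j1'); print(st['eef_pos'],delta(st,[555.9,171.7,-23.5],0.63-np.pi))
cv2.imwrite('pics/j1v.png',a)
E
```

```text
[557.36091664 169.25773385  65.50669986] (array([-0.0007,  0.0057,  0.178 ]), np.float64(-0.0023665977419904355))
```

View pics/j1v.png

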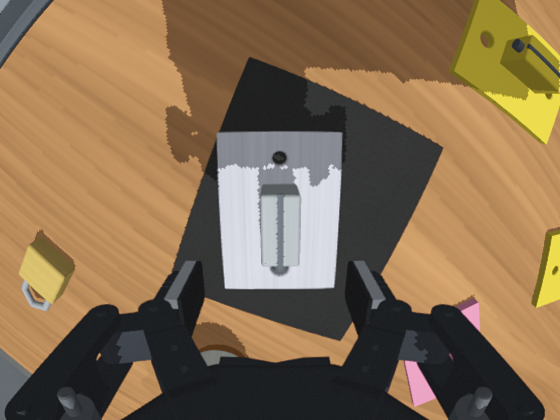

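The jaw block sits at (280,230), aligned with and centred between the fingers apart from about 3 mm in y, which the numbers include. Descend, then close.

Request:
jog_arm --pt "0 0.006 0.05 -0.002 0.6" --pt "0 0.006 0.1 -0.002 0.6" --pt "0 0.006 0.14 -0.002 0.6" --pt "0 0.006 0.165 -0.002 0.6" --pt "0 0.006 0.176 -0.002 0.6" --pt "0 0.006 0.176 -0.002 0.6" --pt "0 0.006 0.176 -0.002 0.6"

```text
t: 11.2
eef_pos: [556.5, 173.2, -21.4]
tool_rot: [-0.31, 0.951, 0.0, 0.001]
ft_force: [0.7, -0.1, 0.2]
finger_gap: 0.799
finger_force: 0.0
```

Request:
jog_arm --pt "0 0 0 0 -1" --pt "0 0 0 0 -1" --pt "0 0 0 0 -1" --pt "0 0 0 0 -1" --pt "0 0 0 0 -1" --pt "0 0 0 0 -1" --grip_force 80

```text
t: 11.8
eef_pos: [556.1, 173.0, -21.8]
tool_rot: [-0.31, 0.951, -0.0, 0.0]
ft_force: [0.3, -1.2, 6.2]
finger_gap: 0.294
finger_force: 79.5
```

Request:
jog_arm --pt "0 0 -0.01 0 -1" --pt "0 0 -0.04 0 -1" --pt "0 0 -0.1 0 -1" --pt "0 0 -0.16 0 -1" --pt "0 0 -0.22 0 -1" --pt "0 0 -0.22 0 -1" --pt "0 0 -0.22 0 -1"

```text
t: 12.5
eef_pos: [555.2, 172.9, 87.5]
tool_rot: [-0.31, 0.951, 0.0, 0.0]
ft_force: [-0.6, -0.5, -4.0]
finger_gap: 0.295
finger_force: 79.2
```

```bash
python3 - <<'E'
from h import *
st,a=shot('g1'); f=a.astype(int); print(st['eef_pos'],st['ft_force'],st['finger_gap'])
M=R.from_quat(st['tool_rot']).as_matrix()
def tl(uv,z=-34.8):
    o,d=ray("wrist",uv,st); o=(o-st['eef_pos'])@M; d=d@M; return o+d*((z-o[:,2])/d[:,2])[:,None]
b=(f.min(2)>110)&(f.max(2)-f.min(2)<45); b,s,c=blob(b,(250,180)); h=cv2.convexHull(cont(b))[:,0]; print(s,tl(cv2.approxPolyDP(h,6,True)[:,0]+0.).round(1))
m=(f.max(2)<90)[100:240,240:320].astype(np.uint8); n,l,s,c=cv2.connectedComponentsWithStats(m)
for i in range(1,n):
    if s[i,4]>40: print(s[i],c[i]+[240,100],tl([c[i]+[240,100]]).round(1))
yaw=-0.302-np.pi; print(delta(st,[541.2,-176.6,100],yaw))
cv2.imwrite('pics/g1v.png',a)
E
```

```text
[555.21532653 172.89915936  87.52847596] [-0.56094138 -0.47523087 -4.02650564] 0.2946197661464604
[  177   138   197   222 29726] [[ 63.6  44.1 -34.8]
 [-23.9  44.6 -34.8]
 [-60.8  20.2 -34.8]
 [-60.8 -21.8 -34.8]
 [-23.9 -46.3 -34.8]
 [ 63.2 -45.7 -34.8]]
[   0    0   80   38 2994] [279.57682031 118.21576486] [[ 72.5   1.4 -34.8]]
[ 24  70  22  18 321] [274.48286604 178.58255452] [[ 45.   -0.8 -34.8]]
(array([ 0.4342, -0.5484, -0.0256]), np.float64(0.5930906602514142))
```

In hand, the plate's centre lies at tool (1.0,-0.85) and it is square to the tool. Carry it over the bed.

Request:
jog_arm --pt "0.1 -0.14 0 0.593 -1" --pt "0.2 -0.25 0 0.593 -1" --pt "0.28 -0.35 0 0.593 -1" --pt "0.35 -0.45 0 0.593 -1" --pt "0.4 -0.52 0 0.593 -1" --pt "0.43 -0.546 0 0.593 -1" --pt "0.433 -0.547 0 0.593 -1" --pt "0.433 -0.547 0 0.593 -1" --pt "0.433 -0.547 0 0.593 -1" --pt "0.433 -0.547 0 0.593 -1"

```text
t: 13.55
eef_pos: [541.1, -175.3, 86.2]
tool_rot: [0.15, 0.989, -0.0, -0.001]
ft_force: [-0.1, 0.6, -3.5]
finger_gap: 0.287
finger_force: 80.4
```

```bash
python3 - <<'E'
from h import *
st,a=shot('s1'); print(st['eef_pos'],st['joints'][5],st['finger_gap'])
print(delta(st,[542.2,-176.3,45],-0.302-np.pi))
E
```

```text
[ 541.08024935 -175.28980558   86.20717755] -1.902242284499079 0.2873066090677522
(array([-0.0029, -0.0012,  0.0824]), np.float64(0.00042344590761047934))
```

Request:
jog_arm --pt "-0.003 -0.001 0.04 0 -1" --pt "-0.003 -0.001 0.08 0 -1" --pt "-0.003 -0.001 0.094 0 -1" --pt "-0.003 -0.001 0.094 0 -1" --pt "-0.003 -0.001 0.094 0 -1"

```text
t: 14.1
eef_pos: [543.8, -176.1, 41.0]
tool_rot: [0.149, 0.989, -0.0, 0.0]
ft_force: [0.1, 0.1, -4.0]
finger_gap: 0.292
finger_force: 80.3
```

```bash
python3 - <<'E'
from h import *
st,a=shot('s2'); f=a.astype(int); print(st['eef_pos'],st['ft_force'],delta(st,[542.2,-176.3,38],-0.302-np.pi))
M=R.from_quat(st['tool_rot']).as_matrix()
def tl(uv,z):
    o,d=ray("wrist",uv,st); o=(o-st['eef_pos'])@M; d=d@M; return o+d*((z-o[:,2])/d[:,2])[:,None]
b=(f.min(2)>195); b,s,c=blob(b,(245,190)); h=cv2.convexHull(cont(b))[:,0]; print(s,tl(cv2.approxPolyDP(h,6,True)[:,0]+0.,-34.8).round(1))
print(f[190,245],[f[v,240].tolist() for v in range(60,160,6)])
# foot plate far edge & sides (z=8): grey bluish, seen beyond the plate
m=(abs(f-[130,122,114]).max(2)<25)|(abs(f-[180,171,159]).max(2)<14); m[260:]=0
n,l,s,c=cv2.connectedComponentsWithStats(m.astype(np.uint8)); o=np.argsort(-s[1:,4])[:3]+1; print(s[o])
E
```

```text
[ 543.80677283 -176.10715144   41.04578226] [ 0.14556527  0.11419701 -3.98484201] (array([ 0.003 , -0.0013,  0.0061]), np.float64(0.0012923577887568919))
[     0      0    560    420 227096] [[ 164.5  174.7  -34.8]
 [-238.2  350.7  -34.8]
 [-223.7 -319.8  -34.8]
 [ 160.7 -163.8  -34.8]]
[169 161 158] [[66, 102, 138], [65, 97, 133], [70, 105, 144], [68, 106, 143], [71, 108, 147], [67, 101, 138], [66, 101, 137], [69, 88, 110], [88, 83, 77], [88, 83, 77], [116, 110, 102], [126, 119, 110], [126, 118, 109], [140, 131, 130], [169, 159, 158], [170, 160, 158], [169, 159, 158]]
[[  176   113   186   147 14141]
 [   49   211   119    49  3270]
 [  309   140    64    37  1752]]
```

Request:
jog_arm --pt "0.0015 -0.001 0.004 0.001 -1" --pt "0.0015 -0.001 0.004 0.001 -1" --pt "0.0015 -0.001 0.004 0.001 -1"

```text
t: 14.45
eef_pos: [542.4, -177.0, 38.8]
tool_rot: [0.151, 0.989, 0.0, 0.0]
ft_force: [0.2, 0.2, -3.7]
finger_gap: 0.29
finger_force: 80.3
```

```bash
python3 - <<'E'
from h import *
P=[]
for i in range(8):
    st=bot.state(); P.append(st['eef_pos']); imaging.grab_frame("wrist")
print(np.round(P,1)); st['eef_pos']=np.mean(P,0); print(st['eef_pos'],delta(st,[542.2,-176.3,38],-0.302-np.pi))
E
```

```text
[[ 542.4 -177.    38.8]
 [ 542.4 -177.    38.8]
 [ 542.4 -177.    38.7]
 [ 542.4 -177.    38.7]
 [ 542.4 -177.    38.6]
 [ 542.3 -177.    38.5]
 [ 542.3 -176.9   38.5]
 [ 542.4 -176.9   38.5]]
[ 542.38062684 -176.96128534   38.63822314] (array([0.0007, 0.0012, 0.0013]), np.float64(-0.0006728953462717694))
```

Request:
jog_arm --pt "0.0005 0.001 0.004 0 -1" --pt "0.0005 0.001 0.008 0 -1" --pt "0.0005 0.001 0.012 0 -1" --pt "0.0005 0.001 0.016 0 -1" --pt "0.0005 0.001 0.02 0 -1" --pt "0.0005 0.001 0.024 0 -1" --pt "0.0005 0.001 0.024 0 -1"

```text
t: 15.55
eef_pos: [541.9, -176.3, 26.1]
tool_rot: [0.151, 0.989, -0.0, -0.0]
ft_force: [-0.7, 0.2, -4.5]
finger_gap: 0.296
finger_force: 80.3
```

Request:
jog_arm --pt "0 0 0.004 0 -1" --pt "0 0 0.008 0 -1" --pt "0 0 0.012 0 -1" --pt "0 0 0.016 0 -1" --pt "0 0 0.02 0 -1" --pt "0 0 0.024 0 -1" --pt "0 0 0.024 0 -1"

```text
t: 16.25
eef_pos: [541.9, -176.3, 14.1]
tool_rot: [0.151, 0.989, -0.0, -0.0]
ft_force: [0.0, 1.0, -4.7]
finger_gap: 0.293
finger_force: 80.3
```

No contact so far; the plate is around the pins. Ease down to the top face.

Request:
jog_arm --pt "0 0 0.002 0 -1" --pt "0 0 0.004 0 -1" --pt "0 0 0.005 0 -1" --pt "0 0 0.006 0 -1" --pt "0 0 0.006 0 -1"

```text
t: 16.75
eef_pos: [542.2, -176.4, 11.4]
tool_rot: [0.151, 0.989, 0.0, -0.0]
ft_force: [0.3, -0.1, -3.7]
finger_gap: 0.292
finger_force: 80.3
```

Request:
jog_arm --pt "0 0 0.001 0 -1" --pt "0 0 0.002 0 -1" --pt "0 0 0.003 0 -1" --pt "0 0 0.003 0 -1"

```text
t: 17.15
eef_pos: [542.3, -176.4, 11.2]
tool_rot: [0.151, 0.989, -0.0, 0.0]
ft_force: [-4.2, 3.2, 8.2]
finger_gap: 0.291
finger_force: 82.4
```

Contact with 12 N at TCP z 11.2, the predicted seated height. Open part-way (clear of the tongue) and rise.

Request:
jog_arm --pt "0 0 -0.002 0 0" --pt "0 0 -0.002 0 0" --pt "0 0 -0.002 0 0" --pt "0 0 -0.002 0 0" --pt "0 0 -0.06 0 0" --pt "0 0 -0.14 0 0" --pt "0 0 -0.22 0 0" --pt "0 0 -0.3 0 0" --pt "0 0 -0.34 0 0" --pt "0 0 -0.34 0 0"

```text
t: 18.15
eef_pos: [544.3, -176.7, 183.8]
tool_rot: [0.151, 0.989, 0.0, 0.003]
ft_force: [-0.3, 0.5, -0.6]
finger_gap: 0.505
finger_force: 0.0
```

```bash
python3 - <<'E'
from h import *
st,a=shot('c1'); f=a.astype(int); print(st['eef_pos'],st['ft_force'],st['finger_gap'],st['joints'].round(2))
b=(f.min(2)>110)&(f.max(2)-f.min(2)<35)
for v in range(60,260,10): print(v,f[v,235].tolist(),end=';')
b=(f.min(2)>138)&(f.max(2)-f.min(2)<16)
n,l,s,c=cv2.connectedComponentsWithStats(b.astype(np.uint8)); o=np.argsort(-s[1:,4])[:3]+1; print(s[o],c[o].round())
for i in o[:2]:
    h=cv2.convexHull(cont((l==i).astype(np.uint8)))[:,0]; 
    for z in(46,): print(rect(plane("wrist",h+0.,z,st)))
print(delta(st,[494.2,-327.6,60],-0.302-np.pi/2))
E
```

```text
[ 544.31282318 -176.68316936  183.79706169] [-0.26261131  0.51686635 -0.60673372] 0.5048239501703358 [ 0.03  0.19 -0.24  0.   -1.13 -1.9 ]
60 [62, 96, 133];70 [62, 95, 131];80 [59, 92, 126];90 [56, 87, 120];100 [62, 96, 130];110 [77, 72, 67];120 [179, 170, 157];130 [235, 225, 223];140 [235, 225, 223];150 [155, 147, 144];160 [154, 145, 143];170 [153, 145, 142];180 [232, 222, 220];190 [231, 221, 219];200 [232, 223, 220];210 [233, 223, 221];220 [233, 223, 221];230 [232, 222, 219];240 [231, 221, 219];250 [99, 151, 199];[[  228   123    94   122 10231]
 [  131   185    56    15   489]
 [  441   290    23    20   139]] [[274. 183.]
 [161. 190.]
 [452. 302.]]
(array([ 542. , -176.1]), array([ 91.6, 126.2]), 72.6)
(array([ 508.5, -293.5]), array([63.1, 13.7]), 66.54)
(array([ 0.0073, -0.3183,  0.2472]), np.float64(-1.0003785358785693))
```

Plate measured at the seat: centre (542.0,-176.1), yaw -0.304, with the size right for its top at 46 mm, so it looks flush. Back to the knob.

Request:
jog_arm --pt "0.008 -0.319 0.1 -1 0.6" --pt "0.008 -0.319 0.1 -1 0.6" --pt "0.008 -0.319 0.1 -1 0.6" --pt "0.008 -0.319 0.1 -1 0.6" --pt "0.008 -0.319 0.1 -1 0.6" --pt "0.008 -0.319 0.1 -1 0.6" --pt "0.008 -0.319 0.1 -1 0.6" --pt "0.008 -0.319 0.1 -1 0.6" --pt "0.008 -0.319 0.1 -1 0.6" --pt "0.008 -0.319 0.1 -1 0.6"

```text
t: 19.2
eef_pos: [489.9, -327.1, 128.3]
tool_rot: [-0.554, 0.833, 0.001, -0.001]
ft_force: [0.1, 0.3, 1.1]
finger_gap: 0.794
finger_force: 0.0
```

Request:
jog_arm --pt "0 0 0 0 0.6" --pt "0 0 0 0 0.6" --pt "0 0 0 0 0.6"

```text
t: 19.5
eef_pos: [490.5, -327.3, 129.4]
tool_rot: [-0.55, 0.835, 0.0, -0.0]
ft_force: [-0.7, -0.2, -0.2]
finger_gap: 0.801
finger_force: 0.0
```

```bash
python3 - <<'E'
from h import *
st,a=shot('n1'); f=a.astype(int)
m=(f.max(2)<75).astype(np.uint8); n,l,s,c=cv2.connectedComponentsWithStats(m)
for i in range(1,n):
    if 150<s[i,4]<3000: print(s[i],c[i].round(1),plane("wrist",[c[i]],53,st)[0].round(1))
print(st['t'],st['eef_pos'],delta(st,[493.5,-328.5,-9],-0.302-np.pi/2))
# plate flushness: near edge corners by side/scene views
_,c1=load('c1')
for nm in('scene','side'):
    im=imaging.grab_frame(nm)[:,:,::-1]; cv2.imwrite(f'pics/{nm}9.png',im); g=im.astype(int)
    b=(g.min(2)>150)&(g.max(2)-g.min(2)<30); n,l,s,c=cv2.connectedComponentsWithStats(b.astype(np.uint8)); o=np.argsort(-s[1:,4])[:4]+1; print(nm,s[o].tolist(),c[o].round().tolist())
E
```

```text
[256 194  31  29 775] [271.  207.9] [ 494.3 -328.    53. ]
19.5 [ 490.50940765 -327.25954275  129.35313612] (array([-1.000e-04, -6.700e-03,  2.767e-01]), np.float64(-0.06681813325667058))
scene [[422, 79, 28, 38, 709], [173, 187, 50, 32, 605], [239, 65, 25, 40, 349], [325, 244, 22, 15, 256]] [[436.0, 101.0], [197.0, 205.0], [249.0, 90.0], [336.0, 251.0]]
side [[284, 259, 56, 33, 842], [135, 31, 34, 22, 659], [358, 131, 48, 15, 446], [309, 294, 9, 18, 100]] [[312.0, 276.0], [152.0, 41.0], [383.0, 138.0], [313.0, 301.0]]
```

Request:
jog_arm --pt "0 -0.007 0 -0.067 0.6" --pt "0 -0.007 0.08 -0.067 0.6" --pt "0 -0.007 0.16 -0.067 0.6" --pt "0 -0.007 0.22 -0.067 0.6" --pt "0 -0.007 0.26 -0.067 0.6" --pt "0 -0.007 0.276 -0.067 0.6" --pt "0 -0.007 0.276 -0.067 0.6" --pt "0 -0.007 0.276 -0.067 0.6"

```text
t: 20.45
eef_pos: [494.8, -329.1, -7.0]
tool_rot: [-0.594, 0.804, -0.001, 0.0]
ft_force: [-0.9, -1.4, 0.6]
finger_gap: 0.8
finger_force: 0.0
```

Request:
jog_arm --pt "0 0 0 0 -1" --pt "0 0 0 0 -1" --pt "0 0 0 0 -1" --pt "0 0 0 0 -1" --pt "0 0 0 0 -1" --grip_force 60

```text
t: 20.95
eef_pos: [493.2, -328.6, -6.9]
tool_rot: [-0.594, 0.804, 0.0, -0.0]
ft_force: [-3.8, 3.7, 9.4]
finger_gap: 0.289
finger_force: 58.2
```

Request:
jog_arm --pt "-0.01 0 0 0 -1" --pt "-0.02 0 0 0 -1" --pt "-0.03 0 0 0 -1" --pt "-0.04 0 0 0 -1" --pt "-0.05 0 0 0 -1" --pt "-0.058 0 0 0 -1" --pt "-0.063 0 0 0 -1" --pt "-0.063 0 0 0 -1" --pt "-0.063 0 0 0 -1"

```text
t: 21.85
eef_pos: [502.1, -299.8, -6.9]
tool_rot: [-0.594, 0.804, -0.0, -0.001]
ft_force: [-5.5, -5.9, 7.8]
finger_gap: 0.281
finger_force: 58.8
```

Knob moved 30.1 mm and is pressing on its stop. Release, rise and check.

Request:
jog_arm --pt "0 0 0 0 0.6" --pt "0 0 0 0 0.6" --pt "0 0 0 0 0.6" --pt "0 0 0 0 0.6" --pt "0 0 -0.08 0 0.6" --pt "0 0 -0.18 0 0.6" --pt "0 0 -0.28 0 0.6" --pt "0 0 -0.36 0 0.6" --pt "0 0 -0.4 0 0.6" --pt "0 0 -0.4 0 0.6"

```text
t: 22.85
eef_pos: [505.3, -299.2, 196.0]
tool_rot: [-0.594, 0.804, -0.003, 0.002]
ft_force: [0.5, -0.1, 0.2]
finger_gap: 0.798
finger_force: 0.0
```

Request:
jog_arm --pt "0.16 0 0 0 0.6" --pt "0.16 0 0 0 0.6" --pt "0.16 0 0 0 0.6" --pt "0.16 0 0 0 0.6"

```text
t: 23.25
eef_pos: [479.0, -375.3, 190.7]
tool_rot: [-0.594, 0.805, 0.001, -0.0]
ft_force: [0.3, 0.3, 0.8]
finger_gap: 0.801
finger_force: 0.0
```

```bash
python3 - <<'E'
from h import *
st,a=shot('e1'); f=a.astype(int); print(st['t'],st['eef_pos'],st['ft_force'])
m=(f.max(2)<75).astype(np.uint8); n,l,s,c=cv2.connectedComponentsWithStats(m)
for i in range(1,n):
    if 150<s[i,4]<3000: print(s[i],c[i].round(1),plane("wrist",[c[i]],53,st)[0].round(1))
fx=np.array([np.cos(-.302),np.sin(-.302)]);fy=np.array([-fx[1],fx[0]]);S=np.array([541.4,-176.5])
def px(p):
    W=np.eye(4);W[:3,:3]=R.from_quat(st['tool_rot']).as_matrix();W[:3,3]=st['eef_pos']
    c=imaging.get_calibration("wrist");q=np.linalg.inv(W@np.array(c["T_tool_cam"]))@np.r_[p,1];r=np.arctan2(np.hypot(*q[:2]),q[2]);K=np.array(c["camera_matrix"])
    return (K[:2,2]+K[0,0]*r*q[:2]/np.hypot(*q[:2])).round().astype(int)
# colour profile along fixture -y at tongue height
for y in range(-20,-62,-3):
    u,v=px(np.r_[S+y*fy,54]); print(y,(u,v),f[v,u] if v<420 else None)
E
```

```text
23.25 [ 479.04119394 -375.32400936  190.68955135] [0.32884336 0.25246966 0.84033572]
[214 250 122  25 619] [274.9 263.6] [ 503.3 -297.4   53. ]
[524 258  36  80 305] [540.8 289.3] [ 134.3 -115.1   53. ]
[ 533  283   27   67 1044] [550.3 322. ] [ 94.8 -26.6  53. ]
-20 (np.int64(274), np.int64(340)) [157 148 146]
-23 (np.int64(274), np.int64(339)) [157 148 146]
-26 (np.int64(274), np.int64(337)) [160 151 148]
-29 (np.int64(274), np.int64(335)) [211 207 200]
-32 (np.int64(274), np.int64(333)) [211 207 200]
-35 (np.int64(274), np.int64(331)) [211 207 200]
-38 (np.int64(274), np.int64(329)) [212 207 200]
-41 (np.int64(274), np.int64(327)) [212 208 200]
-44 (np.int64(274), np.int64(325)) [212 208 201]
-47 (np.int64(274), np.int64(323)) [211 208 200]
-50 (np.int64(274), np.int64(321)) [211 208 201]
-53 (np.int64(274), np.int64(319)) [212 209 201]
-56 (np.int64(274), np.int64(317)) [190 183 172]
-59 (np.int64(274), np.int64(315)) [185 176 163]
```

The tongue starts 27 mm from the seat centre over the plate, and the knob is back at home. The robot is clear, so I'm handing in.

```bash
python3 -c "
from cell import bot
print(bot.sign_off())"
```

```text
the job is handed in; nothing more can be done
None
```

The job is handed in: I pulled the lock knob fully out, seated the plate on both pins with the big hole on the big pin, and pushed the knob home so its tongue covers the plate edge, with the robot clear at about 23 s (flushness judged from contact height and plate size in the image, not a tilt measurement).

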